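# Shut off and depressurise the countertop water filter

### The arm

A 6-joint arm with a two-finger parallel gripper is mounted at the origin on a cart in front of the work surface, level with it; the furniture and walls round the work are solid. World frame = base frame: x ahead of the robot, y to its left, z up, the work surface at z = 0. Lengths are in m, angles in rad, forces in N, time in s.
With the tool pointing down it reaches from about 0.25 to 0.725 m from the base axis. Payload 4 kg.
Tool frame: the origin (TCP) lies on the centre line of the jaws, within the pads' length; the fingertips stand 22 mm ahead of it and the grasp point (between the pads) lies 3 mm ahead of it (bot.tip_reach is the distance from the TCP to the fingertips, in m); z points along the fingers, y is the line along which they close (so a half turn about z gives the same grasp; the last joint's range is limited). The gripper opens to 85 mm and grips with 20 to 120 N. Pads are 22 mm wide; open, the fingers measure 114 mm over their backs; the gripper's body (76 mm by 85 mm) begins 54 mm behind the grasp point. The pads swing forward as they close: fully open they stand 13 mm farther back than shut.
Start: joints at [1.163, 0.241, 0.005, 1.335, 0, 1.571], TCP at [0.198, 0.459, 0.253] pointing down, gripper open.
Joint ranges: [-2.72, 2.72], [-1.05, 1.87], [-1.09, 1.28], [-1.99, 2.15], [-1.42, 1.44], [-3.14, 3.14]. Speed limits (rad/s): [2.79, 2.79, 3.14, 3.14, 3.14, 3.14].

### API

Orientations are given as a unit quaternion [x, y, z, w].
In Python, from workcell import bot gives the robot as it stands. The module is installed in compiled form; this text tells all that it offers.
- The arm moves only by the tool apply_moves, never from a script. Its argument "commands" is a list of rows, each a list of 4 numbers: the shift along the tool's x, y, z scaled (see below), then the turn about the tool's z scaled (see below). In form: [[tx, ty, tz, roll], ...]. A call has exactly 5 rows; each row shifts and turns the commanded pose from where the row before left it, along the tool's axes as they then stand; what a row does not reach is not made up. The controller multiplies each number of a shift by 20 mm and each number of a turn by 60 degrees. A row lasts 1/12 s, in which the tool goes at most 41.7 mm and 7.16 degrees, less where a joint would pass 70% of its speed; a pose out of reach is approached as far as the arm can. A call with a number of a shift or a turn outside -1 to 1 is refused whole. A call with a gripper value outside its range is refused whole. "claw" is the closure, from 0 (fully open) to 1 (shut), set as the call begins (left out, the last holds). The fingers move at their own pace and stop on an object; the grip force is fixed at half the most. Time passes only in rows, so rows that do not move let the fingers close, or fill a call up. It gives the time, the measured TCP pose, the force, the opening and the grip force at its end, in the units of the state.
- bot.get_obs(): the state, without advancing time (a new reading comes with each control period).
- bot.camera(name): name is "side" or "top"; returns a dict with "image" (420x560x3 uint8, blue, green, red), "camera_matrix" (3x3 intrinsics, pixels), "R" (3x3) and "t" (3): a world point X has camera coordinates R X + t. Camera axes: x right, y down, z forward; pixel columns grow to the right and rows downward; lengths in m; the calibration is good to about 2 mm. A picture is of the moment at which its call begins. There is no depth.
- bot.job_done(): hands the job in; it is judged then, once.
The state is a dict: "clock": time; "joint_pos": joint angles; "joint_vel": joint speeds; "tau": joint torques, N m; "eef_pos": TCP position; "tool_rot": TCP orientation; "ft_force": force on the tool from outside, world axes, zero at the start; "ft_torque": the same for the moment, N m; "grip_width": finger opening in m; "grasp_force": force on a finger pad.
Only numpy, scipy, OpenCV 4.12 (cv2) and the standard library are available. Lean on these libraries where they do the work, as an engineer would, in place of code of your own. Each camera call takes 0.05 s, during which the arm holds its last target. There are 200 camera calls.

### The job

The water filter on the worktop is to get its new cartridge, so make it safe to open: turn the valve handle on its sloping front a quarter turn clockwise, from open to fully shut, then push the pressure-relief button on top of the filter down to its stop, keep it down for two seconds and let it come back up. Do not press the button while the valve is still open, and leave the cartridge, mug, glass and jug standing where they are.

Things in the scene. Friction and masses are not known exactly. Their poses are not given: they have to be found in the camera images.
- filter: Fixed water filter: grey foot 140 mm wide, 88 mm high, with a sloping front; on it a steel housing 108 mm across with a ribbed black cap 116 mm across (to 244 mm high) and a thin spout at its own -y side (130 mm out, 186 mm high). Origin on the worktop on the housing's axis, z up, front towards its own -x. The valve's stem leans 40 degrees from vertical to -x: outward direction (-0.643, 0, 0.766).
- valve_handle (a joint): Angle of the valve handle, rad: 0 = open (nose points up the slope, at a round dot), 1.571 = shut (nose points to the filter's own -y, at a bar mark; to the right for someone facing the slope). It grows clockwise as seen facing the slope. Both ends are stops; a spring detent draws the handle to the nearer end and takes about 0.25 N m to overcome.
- handle_grip (a point): Point on the stem's axis, 25 mm out from the slope (whose plane meets the axis at (-0.090, 0, 0.058) of the filter): pinch here. The black grip bar is 14 mm thick, reaches 22 mm either side of the axis and from 9 to 35 mm out from the slope, with a 10 mm thick nose to 39 mm. Under it: hub 34 mm across to 14 mm, collar 44 mm to 6 mm, dial plate 96 mm. z points out along the stem, x to the nose.
- handle_nose (a point): Tip of the handle's nose, 39 mm from handle_grip along the bar.
- relief (a joint): Travel of the pressure-relief button, 0 = up, 0.008 m = down at its stop. It springs back; holding it fully down takes about 5 N.
- relief_top (a point): Centre of the flat top of the steel relief button, 27 mm across, in the middle of the screw cap, 262 mm above the worktop when up; it goes straight down by 8 mm and is then still 10 mm proud of the cap.
- cartridge: The new cartridge, a pleated white cylinder with grey ends, 62 mm in diameter and 136 mm high, standing loose; origin under its centre.
- mug: Cream mug, 89 mm in diameter and 88 mm high with a handle, standing loose; origin under its centre.
- glass: Clear drinking glass, 80 mm in diameter and 100 mm high, standing loose; origin under its centre.
- jug: Clear measuring jug, 120 mm wide, 169 mm with its handle, 135 mm high, standing loose; origin under its centre.
Mind the look-alikes: they are no part of the job. What is shaped like the cartridge but orange is not meant.

How it is judged:
By the outcome, as a careful person would: the job done as asked, in the order asked, and still so for the second after the job is handed in, with the robot touching nothing.
It also fails if it takes over 56 s, if anything falls off the work surface, if the arm or the gripper's body presses on something with over 40 N, if the wrist force passes 120 N, or if a joint passes its speed limit or range.

## Working session

There is one attempt and no reset: what is moved stays moved. The work goes in short steps, Python scripts to look and compute and a tool call to move; the robot and the scene stay as the last step left them, time stands still between calls to the robot, and variables do not carry over. Pictures are saved under pics/ and viewed, at most 10 in all, crops included, and the job is handed in when it is done.

Besides the shell and the picture viewer there is one more tool, called after "Emit:" by a JSON object that holds its "method" and its "body". apply_moves: Moves the arm, as the interface text tells. Shifts and turns lie within -1 to 1; 1 stands for 20 mm of shift or 60 degrees of turn. Its arguments: {"type":"object","properties":{"commands":{"type":"array","items":{"type":"array","items":{"type":"number","minimum":-1,"maximum":1}}},"claw":{"type":"number"}},"required":["commands"]}

```bash
mkdir -p pics; python3 - <<'E'
from workcell import bot
import cv2,pickle,numpy as np
d={}
for n in("side","top"):
    c=bot.camera(n); d[n]=c; cv2.imwrite(f"pics/{n}0.png",c["image"])
    print(n,np.round(c["camera_matrix"],1).tolist(),np.round(-c["R"].T@c["t"],3),np.round(c["R"],3).tolist())
pickle.dump(d,open("cams.pkl","wb"))
o=bot.get_obs();print({k:np.round(v,3).tolist() for k,v in o.items()})
E
```

```text
side [[379.5, 0.0, 278.3], [0.0, 379.5, 206.1], [0.0, 0.0, 1.0]] [ 0.522 -0.661  0.721] [[1.0, 0.006, 0.02], [0.019, -0.63, -0.777], [0.008, 0.777, -0.63]]
top [[412.1, 0.0, 280.3], [0.0, 412.1, 213.6], [0.0, 0.0, 1.0]] [0.334 0.074 1.175] [[-0.003, -1.0, 0.005], [-0.976, 0.001, -0.218], [0.218, -0.006, -0.976]]
{'clock': 0.1, 'joint_pos': [1.163, 0.241, 0.004, 1.335, -0.0, 1.571], 'joint_vel': [-0.0, -0.001, 0.002, 0.0, 0.0, -0.0], 'tau': [-0.0, -37.314, 25.301, 0.011, -0.0, 0.0], 'eef_pos': [0.198, 0.459, 0.253], 'tool_rot': [0.203, 0.979, -0.001, -0.0], 'ft_force': [0.016, 0.18, 0.435], 'ft_torque': [-0.023, -0.001, 0.041], 'grasp_force': 0.0, 'grip_width': 0.086}
```

View pics/side0.png

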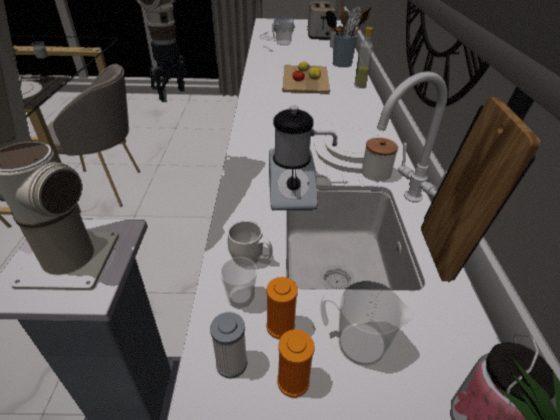

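View pics/top0.png

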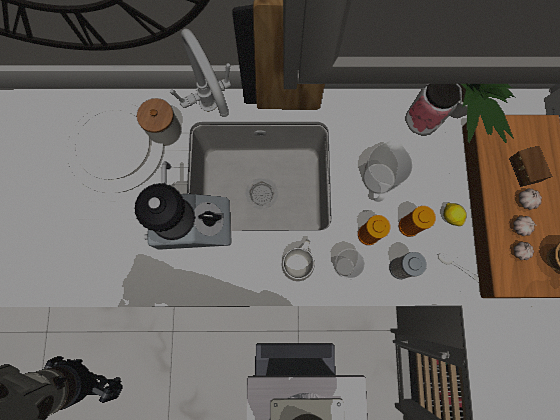

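The side view shows the filter at (293,150) with its dial facing the camera (world -y) and the spout to +x. The top view shows the cap at (160,205) and the handle at (209,217). I'll enlarge both crops to measure and confirm.

```bash
python3 - <<'E'
import pickle,cv2,numpy as np
d=pickle.load(open("cams.pkl","rb"))
a=d["side"]["image"][95:215,250:350]; b=d["top"]["image"][145:260,125:245]
a=cv2.resize(a,None,fx=4,fy=4,interpolation=cv2.INTER_CUBIC)
b=cv2.resize(b,(int(120*480/115),480),interpolation=cv2.INTER_CUBIC)[:, :400*1]
cv2.imwrite("pics/crop.png",cv2.convertScaleAbs(np.hstack([a,b]),alpha=1.6))
E
```

```text
(no output)
```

View pics/crop.png

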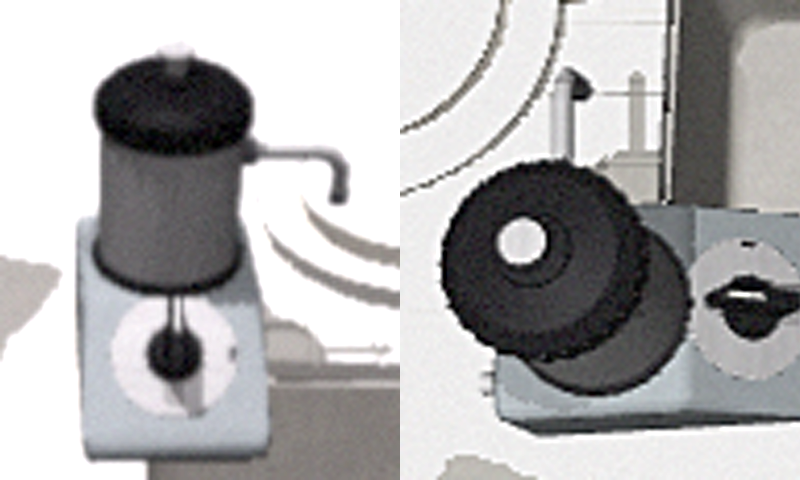

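The crop confirms it: the button top is at side (294.2,107) and top (154.2,202.5). The dial centre is at side (293.7,183.7), the bar mark is towards the spout side, and the handle nose points up the slope (open), at top (198.8,216.9). Next I'll fit the filter pose.

```bash
cat > h.py <<'E'
import pickle,numpy as np
from scipy.optimize import least_squares
from scipy.spatial.transform import Rotation as Ro
d=pickle.load(open("cams.pkl","rb"))
def proj(n,X):
    c=d[n];p=c["camera_matrix"]@(c["R"]@X+c["t"]);return p[:2]/p[2]
def W(p,l): return np.array([p[0],p[1],0])+Ro.from_euler('z',p[2]).apply(l)
E
python3 - <<'E'
from h import *
s=np.array([-.643,0,.766]);ax=np.array([-.09,0,.058]);up=np.array([.766,0,.643])
obs=[("side",[0,0,.262],(294.2,107)),("top",[0,0,.262],(154.2,202.5)),("side",ax+.002*s,(293.7,183.7)),
("top",ax+.025*s+.039*up,(198.8,216.9)),("side",ax+.002*s+[0,-.043,0],(308.5,183)),("top",ax+.002*s+[0,-.043,0],(208.4,203.2))]
f=lambda p:np.concatenate([proj(n,W(p,np.array(l)))-q for n,l,q in obs])
r=least_squares(f,[.33,.35,1.57],loss='soft_l1');print(r.x,np.round(r.fun.reshape(-1,2),1) if r.fun.ndim else 0)
# free triangulation of button
t=least_squares(lambda X:np.r_[proj("side",X)-(294.2,107),proj("top",X)-(154.2,202.5)],[.3,.4,.26]);print("button",t.x,t.fun)
p=r.x
print("grip",W(p,ax+.025*s),"button",W(p,[0,0,.262]),"stem out",Ro.from_euler('z',p[2]).apply(s))
from workcell import bot
o=bot.get_obs();print(Ro.from_quat(o["tool_rot"]).as_matrix().round(3))
E
```

```text
[0.56696685 0.35685175 1.63695056] [[-1.3 -0.5]
 [-0.1 -0.8]
 [-1.  -0.5]
 [ 1.6 -2.3]
 [-1.6 -0.1]
 [-0.2 -0.7]]
button [0.56773499 0.35746725 0.25953003] [-1.06103242  0.26415893 -0.07087827 -0.87798261]
grip [0.57397905 0.25100878 0.07715   ] button [0.56696685 0.35685175 0.262     ] stem out [ 0.04250615 -0.64159351  0.766     ]
[[-0.918  0.397 -0.001]
 [ 0.397  0.918 -0.002]
 [-0.    -0.002 -1.   ]]
```

```bash
python3 - <<'E'
from h import *
import cv2
from workcell import bot
print(bot.tip_reach)
t=least_squares(lambda X:np.r_[proj("side",X)-(383,128),proj("top",X)-(224,113)],[.6,.2,.3]);print("faucet tip",t.x,t.fun)
p=[.567,.357,1.637]
s=np.array([-.643,0,.766]);ax=np.array([-.09,0,.058]);up=np.array([.766,0,.643])
out=[]
for n,(r0,r1,c0,c1) in {"side":(95,215,250,350),"top":(145,265,125,245)}.items():
    im=cv2.resize(d[n]["image"][r0:r1,c0:c1],None,fx=4,fy=4,interpolation=cv2.INTER_CUBIC)
    im=cv2.convertScaleAbs(im,alpha=1.4)
    a=np.linspace(0,2*np.pi,60);e=np.array([0,1,0])
    C=[[ax+.002*s+.048*(np.cos(t)*up+np.sin(t)*e) for t in a],[[.058*np.cos(t),.058*np.sin(t),.244] for t in a],[[.0135*np.cos(t),.0135*np.sin(t),.262] for t in a],
       [ax+.035*s-.022*up,ax+.035*s+.039*up],[[0,-.06,.186],[0,-.13,.186]],[[-.17,.07,0],[-.04,.07,.088],[.04,.07,.088]],[[-.04,-.07,.088],[.04,-.07,.088]]]
    for c,l in enumerate(C):
        q=np.array([(proj(n,W(p,np.array(x)))-[c0,r0]+.5)*4-.5 for x in l])
        cv2.polylines(im,[np.round(q).astype(int)],False,[(0,0,255),(0,255,0),(255,0,255),(0,200,255),(255,0,0),(200,0,200),(200,0,200)][c],1)
    out.append(im[:480,:400] if n=="side" else cv2.resize(im,(400,400)))
out[1]=cv2.copyMakeBorder(out[1],0,80,0,0,cv2.BORDER_CONSTANT)
cv2.imwrite("pics/ov.png",np.hstack(out))
E
```

```text
0.022
faucet tip [0.78316167 0.20090668 0.27867442] [-1.97101169  0.65041759  0.09050093 -1.9947926 ]
```

View pics/ov.png

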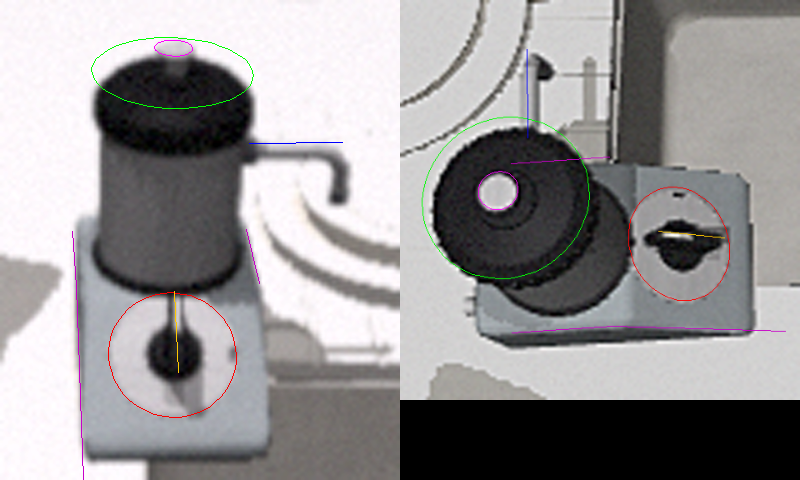

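Emit:
{"method": "apply_moves", "body": {"commands": [[-0.39, -0.92, 0, 0], [-0.39, -0.92, 0, 0], [-0.39, -0.92, 0, 0], [-0.39, -0.92, 0, 0.1], [0, 0, 0, 0]], "claw": 0.73}}

```text
clock: 0.52
eef_pos: [0.1971, 0.3756, 0.2529]
tool_rot: [0.256, 0.967, -0.002, -0.0]
ft_force: [-0.1, -0.7, -0.5]
grip_width: 0.0252
grasp_force: 0.0
```

```bash
python3 -c "
from workcell import bot
import numpy as np
o=bot.get_obs();print({k:np.round(v,3).tolist() for k,v in o.items()})"
```

```text
{'clock': 0.517, 'joint_pos': [1.088, 0.093, -0.175, 1.306, -0.001, 1.605], 'joint_vel': [0.017, 0.038, 0.058, -0.035, 0.016, -0.088], 'tau': [-0.204, -29.97, 25.363, -0.127, -0.068, 0.45], 'eef_pos': [0.197, 0.376, 0.253], 'tool_rot': [0.256, 0.967, -0.002, -0.0], 'ft_force': [-0.124, -0.73, -0.475], 'ft_torque': [-0.04, 0.035, 0.013], 'grasp_force': 0.0, 'grip_width': 0.025}
```

Overlay: the projected plate, button and bar lie on the picture's plate, button and bar within about 1 px. The tool can only point down, so I'll straddle the tail half of the bar loosely and turn it by roll plus shift. First I roll, going the way that joint 6 allows.

Emit:
{"method": "apply_moves", "body": {"commands": [[0, 0, 0, -0.114], [0, 0, 0, -0.114], [0, 0, 0, -0.114], [0, 0, 0, -0.114], [0, 0, 0, -0.114]], "claw": 0.75}}

```text
clock: 0.93
eef_pos: [0.1977, 0.3793, 0.253]
tool_rot: [-0.046, 0.999, -0.0, -0.0]
ft_force: [0.3, 0.5, -0.6]
grip_width: 0.0213
grasp_force: 0.0
```

Emit:
{"method": "apply_moves", "body": {"commands": [[0, 0, 0, -0.114], [0, 0, 0, -0.114], [0, 0, 0, -0.114], [0, 0, 0, -0.114], [0, 0, 0, -0.114]]}}

```text
clock: 1.35
eef_pos: [0.1977, 0.3793, 0.253]
tool_rot: [-0.337, 0.941, -0.0, -0.0]
ft_force: [0.4, 0.4, 0.7]
grip_width: 0.0213
grasp_force: 0.0
```

Emit:
{"method": "apply_moves", "body": {"commands": [[0, 0, 0, -0.114], [0, 0, 0, -0.114], [0, 0, 0, -0.114], [0, 0, 0, -0.114], [0, 0, 0, -0.114]]}}

```text
clock: 1.77
eef_pos: [0.1977, 0.3793, 0.253]
tool_rot: [-0.599, 0.801, -0.0, -0.0]
ft_force: [-0.7, -0.2, 0.3]
grip_width: 0.0217
grasp_force: 0.0
```

Emit:
{"method": "apply_moves", "body": {"commands": [[0, 0, 0, -0.114], [0, 0, 0, -0.114], [0, 0, 0, -0.114], [0, 0, 0, 0], [0, 0, 0, 0]]}}

```text
clock: 2.18
eef_pos: [0.1977, 0.3792, 0.253]
tool_rot: [0.729, -0.684, 0.0, 0.0]
ft_force: [-0.5, -0.5, -0.4]
grip_width: 0.0213
grasp_force: 0.0
```

```bash
cat >> h.py <<'E'
def tool(o): return Ro.from_quat(o["tool_rot"]).as_matrix()
def rep():
    from workcell import bot
    o=bot.get_obs();R=tool(o)
    print("pos",o["eef_pos"].round(4) if hasattr(o["eef_pos"],"round") else o["eef_pos"],"yang",np.degrees(np.arctan2(R[1,1],R[0,1])).round(1),"q",np.round(o["joint_pos"],2),"F",np.round(o["ft_force"],1),"w",round(o["grip_width"],4),"t",round(o["clock"],2))
    return o,R
def units(Rt,dw): print("tool units (1=20mm):",(Rt.T@np.array(dw)/.02).round(2))
E
python3 -c "
from h import *
o,R=rep()
units(R,[0,.21-o['eef_pos'][1],0]);units(R,[.575-o['eef_pos'][0],0,0])"
```

```text
pos [0.1977 0.3792 0.253 ] yang -176.4 q [ 1.09  0.1  -0.17  1.3   0.   -0.54] F [-0.5 -0.5 -0.4] w 0.0213 t 2.18
tool units (1=20mm): [8.44 0.53 0.  ]
tool units (1=20mm): [ 1.190e+00 -1.883e+01 -1.000e-02]
```

Emit:
{"method": "apply_moves", "body": {"commands": [[1, 0, 0, 0], [1, 0, 0, 0], [1, 0, 0, 0], [1, 0, 0, 0], [1, 0, 0, 0]], "claw": 0.74}}

```text
clock: 2.6
eef_pos: [0.2042, 0.2785, 0.2532]
tool_rot: [0.729, -0.684, 0.0, 0.0]
ft_force: [0.3, 0.3, -0.1]
grip_width: 0.0219
grasp_force: 0.0
```

Emit:
{"method": "apply_moves", "body": {"commands": [[1, -0.5, 0, 0], [1, -0.5, 0, 0], [1, -0.5, 0, 0], [0.4, -1, 0, 0], [0, -1, 0, 0]]}}

```text
clock: 3.02
eef_pos: [0.2789, 0.2144, 0.2535]
tool_rot: [0.729, -0.685, 0.0, -0.0]
ft_force: [0.1, 1.4, 0.2]
grip_width: 0.0226
grasp_force: 0.0
```

Emit:
{"method": "apply_moves", "body": {"commands": [[0, -1, 0, 0], [0, -1, 0, 0], [0, -1, 0, 0], [0, -1, 0, 0], [0, -1, 0, 0]]}}

```text
clock: 3.43
eef_pos: [0.3794, 0.2225, 0.2531]
tool_rot: [0.729, -0.685, -0.0, 0.0]
ft_force: [0.3, -0.1, -0.4]
grip_width: 0.0221
grasp_force: 0.0
```

Emit:
{"method": "apply_moves", "body": {"commands": [[0, -1, 0, 0], [0, -1, 0, 0], [0, -1, 0, 0], [0, -1, 0, 0], [0, -1, 0, 0]]}}

```text
clock: 3.85
eef_pos: [0.4792, 0.2292, 0.253]
tool_rot: [0.729, -0.685, -0.0, 0.0]
ft_force: [-0.4, -0.1, 0.4]
grip_width: 0.0221
grasp_force: 0.0
```

Emit:
{"method": "apply_moves", "body": {"commands": [[0, -1, 0, 0], [0, -1, 0, 0], [0, -1, 0, 0], [0, -1, 0, 0], [0, 0, 0, 0]]}}

```text
clock: 4.27
eef_pos: [0.561, 0.2344, 0.2519]
tool_rot: [0.729, -0.685, 0.0, -0.0]
ft_force: [0.0, -0.6, -0.9]
grip_width: 0.0223
grasp_force: 0.0
```

```bash
python3 -c "
from h import *
o,R=rep()
units(R,np.r_[.575,.2355,.0845]-o['eef_pos'])"
```

```text
pos [0.561  0.2344 0.2519] yang -176.5 q [ 0.4   0.46  0.32  1.43 -0.   -1.24] F [ 0.  -0.6 -0.9] w 0.0223 t 4.27
tool units (1=20mm): [-0.02 -0.7   8.37]
```

Emit:
{"method": "apply_moves", "body": {"commands": [[0, -0.7, 1, 0], [0, 0, 1, 0], [0, 0, 1, 0], [0, 0, 1, 0], [0, 0, 1, 0]]}}

```text
clock: 4.68
eef_pos: [0.5715, 0.2353, 0.1521]
tool_rot: [0.729, -0.684, -0.0, 0.0]
ft_force: [-0.0, 0.5, 0.3]
grip_width: 0.022
grasp_force: 0.0
```

Emit:
{"method": "apply_moves", "body": {"commands": [[0, 0, 0.7, 0], [0, 0, 0, 0], [0, 0, 0, 0], [0, 0, 0, 0], [0, 0, 0, 0]]}}

```text
clock: 5.1
eef_pos: [0.5728, 0.2357, 0.1409]
tool_rot: [0.73, -0.684, 0.001, -0.001]
ft_force: [-0.2, 0.9, 0.7]
grip_width: 0.0223
grasp_force: 0.0
```

```bash
cat >> h.py <<'E'
def shot(name,boxes={"side":(95,215,250,350),"top":(155,275,165,265)}):
    from workcell import bot
    import cv2
    out=[]
    for n,(a,b,c,e) in boxes.items():
        im=bot.camera(n)["image"][a:b,c:e]
        out.append(cv2.convertScaleAbs(cv2.resize(im,None,fx=4,fy=4,interpolation=cv2.INTER_CUBIC),alpha=1.6))
    cv2.imwrite(f"pics/{name}.png",np.hstack(out))
E
python3 -c "
from h import *
o,R=rep()
units(R,np.r_[.575,.2355,.0845]-o['eef_pos']);shot('a')"
```

```text
pos [0.5728 0.2357 0.1409] yang -176.3 q [ 0.39  0.54  0.15  1.18  0.   -1.25] F [-0.2  0.9  0.7] w 0.0223 t 5.1
tool units (1=20mm): [ 0.02 -0.1   2.82]
```

View pics/a.png

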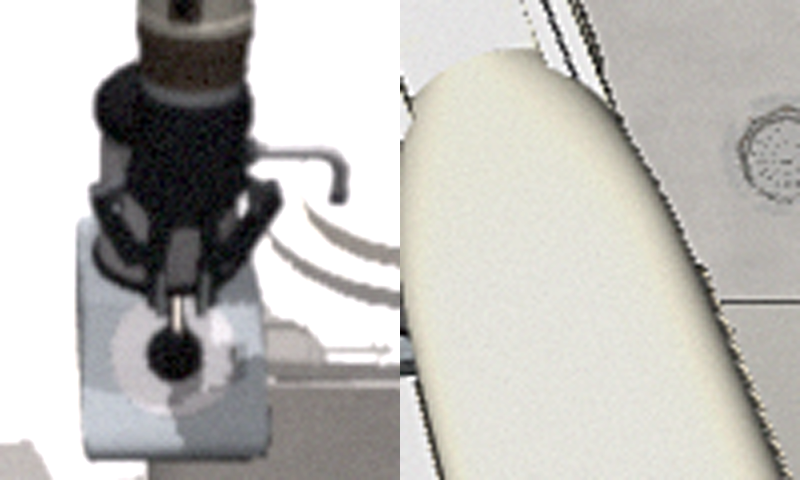

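```bash
python3 -c "
from h import *
for X in([.5728,.2357,.119],[.575,.2355,.0705],[.574,.251,.077],[.571,.281,.102]): print(X,(proj('side',np.array(X))-[250,95]+.5)*4)"
```

```text
[0.5728, 0.2357, 0.119] [177.03339049 311.16269062]
[0.575, 0.2355, 0.0705] [177.01817658 366.79318649]
[0.574, 0.251, 0.077] [175.51959861 347.1564587 ]
[0.571, 0.281, 0.102] [171.97631663 295.90217768]
```

The picture shows the two fingertips at crop x≈158 and 207, on either side of the bar (nose at 178, tail blob at 174). They are well centred, so I descend over the tail half.

Emit:
{"method": "apply_moves", "body": {"commands": [[0, 0, 0.6, 0], [0, 0, 0.6, 0], [0, 0, 0.6, 0], [0, 0, 0.5, 0], [0, 0, 0.5, 0]]}}

```text
clock: 5.62
eef_pos: [0.5723, 0.2354, 0.0833]
tool_rot: [0.73, -0.684, 0.0, -0.001]
ft_force: [0.3, 0.2, 0.6]
grip_width: 0.0219
grasp_force: 0.0
```

Emit:
{"method": "apply_moves", "body": {"commands": [[0, 0, 0, 0], [0, 0, 0, 0], [0, 0, 0, 0], [0, 0, 0, 0], [0, 0, 0, 0]]}}

```text
clock: 6.03
eef_pos: [0.5726, 0.2355, 0.0842]
tool_rot: [0.73, -0.684, 0.0, -0.001]
ft_force: [-0.7, -0.4, 0.2]
grip_width: 0.022
grasp_force: 0.0
```

```bash
python3 - <<'E'
from h import *
o,R=rep(); shot('b',{"side":(115,235,245,355)})
g=np.array([.573,.251,.077]); yaw=1.62
hd=np.array([np.cos(yaw),np.sin(yaw),0]);rt=np.array([hd[1],-hd[0],0]);z=np.array([0,0,1.])
up=.766*hd+.643*z;s=-.643*hd+.766*z
Rk=R.copy();pk=o['eef_pos'];th0=0
for ph in range(8,65,8):
    f=np.radians(ph);P=g+.005*s-.017*(np.cos(f)*up+np.sin(f)*rt)+z*(.022-.008+.003*ph/60)
    th=np.degrees(np.arctan2(np.sin(f),.766*np.cos(f)))
    dr=th-th0; 
    print(ph,P.round(4),"th",round(th,1),"move",(Rk.T@(P-pk)/.02).round(2),"roll",round(dr/60,3))
    Rk=Rk@Ro.from_euler('z',dr,degrees=True).as_matrix();pk=P;th0=th
E
```

```text
pos [0.5726 0.2355 0.0842] yang -176.2 q [ 0.39  0.59  0.08  1.06 -0.   -1.25] F [-0.7 -0.4  0.2] w 0.022 t 6.03
8 [0.5714 0.2348 0.0844] th 10.4 move [ 0.03  0.06 -0.01] roll 0.173
16 [0.5691 0.2351 0.0851] th 20.5 move [ 0.    0.12 -0.04] roll 0.169
24 [0.5668 0.2356 0.086 ] th 30.2 move [ 0.01  0.12 -0.05] roll 0.161
32 [0.5647 0.2363 0.0872] th 39.2 move [ 0.01  0.11 -0.06] roll 0.151
40 [0.5627 0.2373 0.0885] th 47.6 move [ 0.02  0.11 -0.06] roll 0.14
48 [0.561  0.2385 0.0899] th 55.4 move [ 0.02  0.1  -0.07] roll 0.13
56 [0.5594 0.2398 0.0915] th 62.7 move [ 0.02  0.1  -0.08] roll 0.121
64 [0.5582 0.2413 0.0932] th 69.5 move [ 0.01  0.1  -0.09] roll 0.114
```

View pics/b.png

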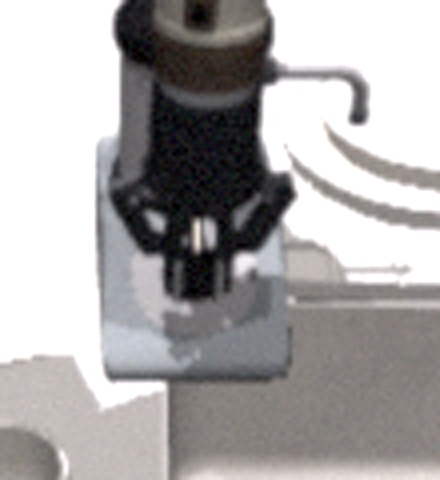

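The fingers straddle the bar at crop (175–225, 270) with no force. Now the crank motion.

Emit:
{"method": "apply_moves", "body": {"commands": [[0, 0.03, 0, 0.085], [0, 0.06, 0, 0.085], [0, 0.06, -0.02, 0.085], [0, 0.06, -0.02, 0.085], [0, 0.06, -0.02, 0.08]]}}

```text
clock: 6.5
eef_pos: [0.5702, 0.2364, 0.0857]
tool_rot: [-0.561, 0.828, -0.002, 0.004]
ft_force: [8.6, -0.6, -4.8]
grip_width: 0.0221
grasp_force: 4.4
```

Emit:
{"method": "apply_moves", "body": {"commands": [[0, 0.06, -0.03, 0.08], [0, 0.06, -0.03, 0.075], [0, 0.06, -0.03, 0.075], [0.01, 0.06, -0.03, 0.07], [0.01, 0.06, -0.03, 0.07]]}}

```text
clock: 6.92
eef_pos: [0.5659, 0.2369, 0.088]
tool_rot: [-0.391, 0.92, -0.003, 0.004]
ft_force: [10.7, -5.9, -6.3]
grip_width: 0.0223
grasp_force: 10.7
```

```bash
python3 -c "
from h import *
rep()"
```

```text
pos [0.5659 0.2369 0.088 ] yang 136.0 q [ 0.4   0.57  0.06  1.05 -0.01 -0.4 ] F [10.7 -5.9 -6.3] w 0.0223 t 6.92
```

Emit:
{"method": "apply_moves", "body": {"commands": [[0.01, 0.08, -0.04, 0.065], [0.01, 0.08, -0.04, 0.065], [0.01, 0.08, -0.04, 0.06], [0.01, 0.08, -0.04, 0.06], [0.01, 0.08, -0.04, 0.06]]}}

```text
clock: 7.33
eef_pos: [0.5573, 0.2398, 0.0908]
tool_rot: [-0.236, 0.972, -0.005, 0.0]
ft_force: [2.8, -11.5, -2.6]
grip_width: 0.0222
grasp_force: 5.4
```

```bash
python3 -c "
from h import *
rep();shot('c',{'side':(115,235,245,355)})"
```

```text
pos [0.5573 0.2398 0.0908] yang 117.3 q [ 0.41  0.56  0.05  1.06 -0.01 -0.07] F [  2.8 -11.5  -2.6] w 0.0222 t 7.33
```

View pics/c.png

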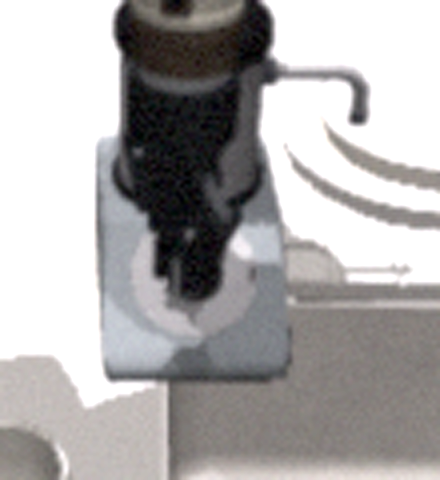

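Emit:
{"method": "apply_moves", "body": {"commands": [[0.03, 0.05, -0.02, 0.02], [0.03, 0.05, -0.02, 0.02], [0.03, 0.04, -0.02, 0.02], [0.04, 0.04, -0.02, 0.02], [0, 0, 0, 0]]}}

```text
clock: 7.8
eef_pos: [0.553, 0.2472, 0.0949]
tool_rot: [-0.199, 0.98, 0.0, 0.002]
ft_force: [0.9, 0.1, 5.8]
grip_width: 0.022
grasp_force: 10.8
```

Emit:
{"method": "apply_moves", "body": {"commands": [[0, 0, -0.3, 0], [0, 0, -0.6, 0], [0, -0.2, -1, 0], [0, -1, -1, 0], [0, -1, -1, 0]]}}

```text
clock: 8.22
eef_pos: [0.5676, 0.2063, 0.1713]
tool_rot: [-0.201, 0.98, -0.0, -0.001]
ft_force: [-0.2, 0.0, 0.2]
grip_width: 0.0222
grasp_force: 0.0
```

Emit:
{"method": "apply_moves", "body": {"commands": [[0, -1, -0.5, 0], [0, -1, 0, 0], [0, -1, 0, 0], [0, -1, 0, 0], [0, 0, 0, 0]]}}

```text
clock: 8.63
eef_pos: [0.6005, 0.1291, 0.1808]
tool_rot: [-0.197, 0.98, -0.001, -0.001]
ft_force: [0.4, 0.5, 0.6]
grip_width: 0.0217
grasp_force: 0.0
```

```bash
python3 -c "
from h import *
rep();shot('d',{'top':(155,275,165,265),'side':(135,255,245,345)})"
```

```text
pos [0.6005 0.1291 0.1808] yang 112.8 q [ 0.21  0.5   0.2   1.27 -0.   -0.19] F [0.4 0.5 0.6] w 0.0217 t 8.63
```

View pics/d.png

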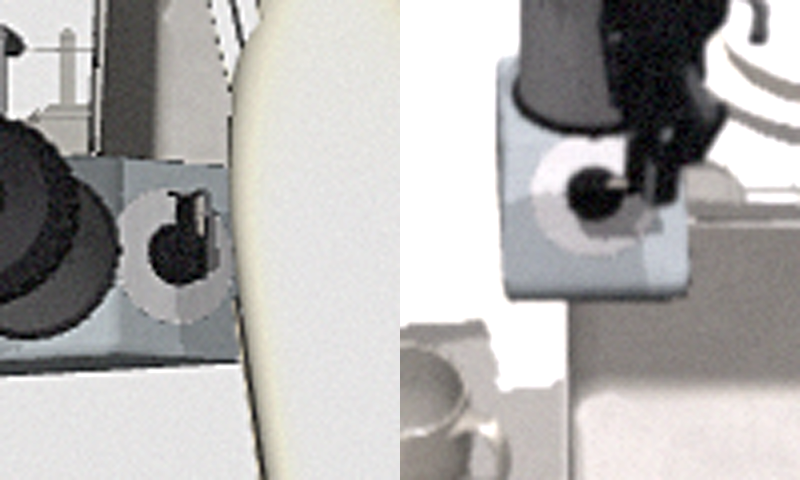

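The handle's nose now points to +x at the bar mark (top crop (190,195), side crop (630,187)), so the valve is shut. Next is the button: close the fingers, rise, and go above it.

Emit:
{"method": "apply_moves", "body": {"commands": [[0, 0, -1, 0], [0, 0, -1, 0], [0, 0, -1, 0], [0, 0, -1, 0], [0, 0, -1, 0]], "claw": 1}}

```text
clock: 9.15
eef_pos: [0.599, 0.1337, 0.2818]
tool_rot: [-0.2, 0.98, 0.0, -0.001]
ft_force: [-0.7, -0.3, -0.3]
grip_width: -0.0003
grasp_force: 0.0
```

Emit:
{"method": "apply_moves", "body": {"commands": [[0, 0, -1, 0], [0, 0, -1, 0], [0, 0, -1, 0], [0, 0, 0, 0], [0, 0, 0, 0]]}}

```text
clock: 9.57
eef_pos: [0.5999, 0.1336, 0.3421]
tool_rot: [-0.2, 0.98, 0.0, 0.001]
ft_force: [-0.6, -0.7, -0.9]
grip_width: 0.0002
grasp_force: 0.0
```

```bash
python3 -c "
from h import *
o,R=rep();units(R,np.r_[.5672,.357,.300]-o['eef_pos'])"
```

```text
pos [0.5999 0.1336 0.3421] yang 113.1 q [ 0.22  0.47  0.57  1.66  0.   -0.18] F [-0.6 -0.7 -0.9] w 0.0002 t 9.57
tool units (1=20mm): [-2.87 10.92  2.11]
```

Emit:
{"method": "apply_moves", "body": {"commands": [[-0.26, 1, 0, 0], [-0.26, 1, 0, 0], [-0.26, 1, 0, 0], [-0.26, 1, 0, 0], [-0.26, 1, 0, 0]]}}

```text
clock: 9.98
eef_pos: [0.5837, 0.2357, 0.3389]
tool_rot: [-0.199, 0.98, -0.0, -0.002]
ft_force: [0.3, -0.5, 0.3]
grip_width: 0.0001
grasp_force: 0.0
```

Emit:
{"method": "apply_moves", "body": {"commands": [[-0.26, 1, 0, 0], [-0.26, 1, 0, 0], [-0.26, 1, 0, 0], [-0.26, 1, 0, 0], [-0.26, 1, 0, 0]]}}

```text
clock: 10.4
eef_pos: [0.5686, 0.338, 0.3389]
tool_rot: [-0.2, 0.98, -0.001, -0.002]
ft_force: [0.2, 0.3, 0.2]
grip_width: -0.0002
grasp_force: 0.0
```

Emit:
{"method": "apply_moves", "body": {"commands": [[-0.27, 0.92, 0.5, 0], [0, 0, 0.5, 0], [0, 0, 0.5, 0], [0, 0, 0.3, 0], [0, 0, 0, 0]]}}

```text
clock: 10.82
eef_pos: [0.5662, 0.3556, 0.3015]
tool_rot: [-0.199, 0.98, -0.001, -0.003]
ft_force: [-0.5, 1.7, -0.4]
grip_width: 0.0001
grasp_force: 0.0
```

```bash
python3 -c "
from h import *
o,R=rep();units(R,np.r_[.5672,.357,.300]-o['eef_pos']);shot('e',{'side':(75,195,245,345),'top':(145,265,110,210)})"
```

```text
pos [0.5662 0.3556 0.3015] yang 113.0 q [0.56 0.61 0.69 1.66 0.   0.16] F [-0.5  1.7 -0.4] w 0.0001 t 10.82
tool units (1=20mm): [-0.08  0.04  0.08]
```

View pics/e.png

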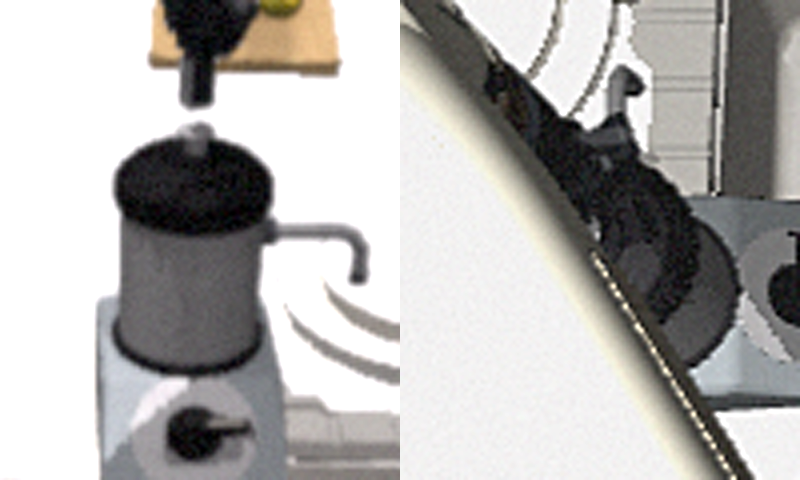

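The side crop shows the closed fingertips at (198,100), straight above the button at (196,130), and the handle nose at the bar (250,428). Pressing now.

Emit:
{"method": "apply_moves", "body": {"commands": [[-0.05, 0.03, 0.2, 0], [0, 0, 0.2, 0], [0, 0, 0.2, 0], [0, 0, 0.15, 0], [0, 0, 0.1, 0]]}}

```text
clock: 11.33
eef_pos: [0.5683, 0.3564, 0.2875]
tool_rot: [-0.199, 0.98, -0.0, -0.0]
ft_force: [-0.8, 0.3, -0.2]
grip_width: 0.0004
grasp_force: 0.0
```

Emit:
{"method": "apply_moves", "body": {"commands": [[0, 0, 0.1, 0], [0, 0, 0.1, 0], [0, 0, 0.1, 0], [0, 0, 0.1, 0], [0, 0, 0.1, 0]]}}

```text
clock: 11.75
eef_pos: [0.5683, 0.3566, 0.2787]
tool_rot: [-0.199, 0.98, 0.0, 0.0]
ft_force: [-1.6, -1.5, 3.3]
grip_width: -0.0001
grasp_force: 1.8
```

Emit:
{"method": "apply_moves", "body": {"commands": [[0, 0, 0.1, 0], [0, 0, 0.1, 0], [0, 0, 0.1, 0], [0, 0, 0, 0], [0, 0, 0, 0]]}}

```text
clock: 12.17
eef_pos: [0.5683, 0.3566, 0.276]
tool_rot: [-0.199, 0.98, 0.001, 0.002]
ft_force: [-3.3, -2.5, 14.4]
grip_width: 0.0003
grasp_force: 7.0
```

The button is at its stop (z 0.276, 14 N). I'll hold it for over 2 s.

Emit:
{"method": "apply_moves", "body": {"commands": [[0, 0, 0.1, 0], [0, 0, 0, 0], [0, 0, 0, 0], [0, 0, 0, 0], [0, 0, 0, 0]]}}

```text
clock: 12.58
eef_pos: [0.5683, 0.3566, 0.2758]
tool_rot: [-0.199, 0.98, 0.001, 0.003]
ft_force: [-5.0, -4.3, 19.6]
grip_width: -0.0001
grasp_force: 9.7
```

Emit:
{"method": "apply_moves", "body": {"commands": [[0, 0, 0, 0], [0, 0, 0, 0], [0, 0, 0, 0], [0, 0, 0, 0], [0, 0, 0, 0]]}}

```text
clock: 13.0
eef_pos: [0.5683, 0.3565, 0.2759]
tool_rot: [-0.199, 0.98, 0.001, 0.003]
ft_force: [-5.6, -4.5, 19.4]
grip_width: 0.0
grasp_force: 9.7
```

Emit:
{"method": "apply_moves", "body": {"commands": [[0, 0, 0, 0], [0, 0, 0, 0], [0, 0, 0, 0], [0, 0, 0, 0], [0, 0, 0, 0]]}}

```text
clock: 13.42
eef_pos: [0.5683, 0.3566, 0.2758]
tool_rot: [-0.199, 0.98, 0.001, 0.003]
ft_force: [-5.4, -3.8, 19.5]
grip_width: 0.0
grasp_force: 9.7
```

Emit:
{"method": "apply_moves", "body": {"commands": [[0, 0, 0, 0], [0, 0, 0, 0], [0, 0, 0, 0], [0, 0, 0, 0], [0, 0, 0, 0]]}}

```text
clock: 13.83
eef_pos: [0.5683, 0.3565, 0.2759]
tool_rot: [-0.199, 0.98, 0.001, 0.003]
ft_force: [-6.3, -4.1, 19.7]
grip_width: -0.0001
grasp_force: 9.7
```

Emit:
{"method": "apply_moves", "body": {"commands": [[0, 0, 0, 0], [0, 0, 0, 0], [0, 0, 0, 0], [0, 0, 0, 0], [0, 0, 0, 0]]}}

```text
clock: 14.25
eef_pos: [0.5683, 0.3566, 0.2758]
tool_rot: [-0.199, 0.98, 0.001, 0.003]
ft_force: [-6.9, -4.3, 20.6]
grip_width: -0.0003
grasp_force: 9.7
```

Emit:
{"method": "apply_moves", "body": {"commands": [[0, 0, 0, 0], [0, 0, 0, 0], [0, 0, 0, 0], [0, 0, 0, 0], [0, 0, 0, 0]]}}

```text
clock: 14.67
eef_pos: [0.5683, 0.3566, 0.2759]
tool_rot: [-0.199, 0.98, 0.001, 0.003]
ft_force: [-7.2, -4.0, 20.0]
grip_width: 0.0
grasp_force: 9.7
```

Emit:
{"method": "apply_moves", "body": {"commands": [[0, 0, -0.3, 0], [0, 0, -0.3, 0], [0, 0, -0.5, 0], [0, 0, -0.7, 0], [0, 0, -0.7, 0]]}}

```text
clock: 15.08
eef_pos: [0.5682, 0.3566, 0.3192]
tool_rot: [-0.199, 0.98, -0.0, -0.001]
ft_force: [0.9, 1.2, 0.2]
grip_width: -0.0002
grasp_force: 0.0
```

Emit:
{"method": "apply_moves", "body": {"commands": [[0, 0, -1, 0], [0, 0, -1, 0], [0, 0, 0, 0], [0, 0, 0, 0], [0, 0, 0, 0]]}}

```text
clock: 15.5
eef_pos: [0.5684, 0.3567, 0.3585]
tool_rot: [-0.199, 0.98, -0.0, -0.001]
ft_force: [0.2, 0.0, 0.2]
grip_width: -0.0001
grasp_force: 0.0
```

```bash
python3 -c "
from h import *
rep();shot('f',{'side':(75,195,245,345),'top':(145,265,160,260)})"
```

```text
pos [0.5684 0.3567 0.3585] yang 113.0 q [0.56 0.64 0.89 1.82 0.   0.16] F [0.2 0.  0.2] w -0.0001 t 15.5
```

View pics/f.png

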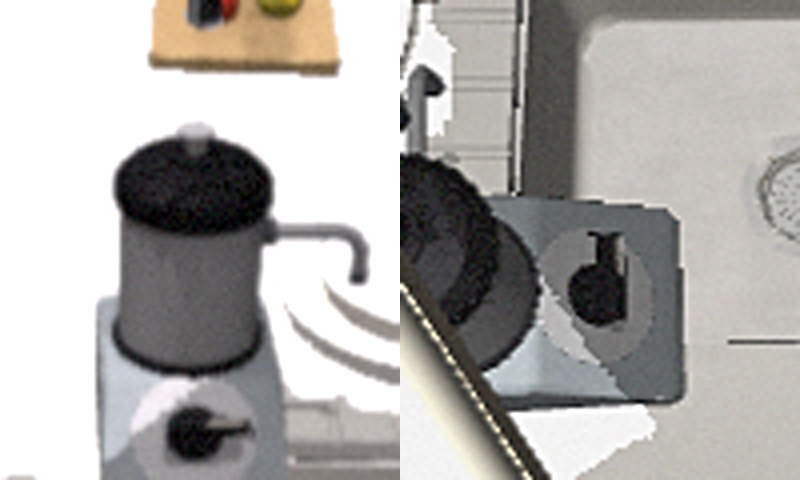

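The button is back up at side crop (196,130) and the nose is at the bar mark in both views. The tool is clear, so I'll hand in.

```bash
python3 -c "
from workcell import bot
print(bot.job_done())"
```

```text
the job is handed in; nothing more can be done
None
```

I turned the valve to shut, then held the relief button at its stop for about 2.5 s and let it come back up. The cartridge, mug, glass and jug were never touched, and the job is handed in; no verdict came back.

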